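Seat the tracing template on its locating dowel and hold it down

ROBOT

A 6-joint arm with a two-finger parallel gripper is mounted at the origin on the work surface. World frame = base frame: x ahead of the robot, y to its left, z up, the work surface at z = 0. Lengths are in m, angles in rad, forces in N, time in s.
With the tool pointing down it reaches from about 0.35 to 0.775 m from the base axis. Payload 5.5 kg.
Tool frame: the origin (TCP) lies between the finger pads; the fingertips stand 19 mm ahead of it and the grasp point (between the pads) is the TCP; z points along the fingers, x is the direction in which the jaws open and shut, and the axes are right-handed (so a half turn about z gives the same grasp; the last joint's range is limited). The gripper opens to 85 mm and grips with 20 to 120 N. Pads are 22 mm wide; open, the fingers measure 114 mm over their backs; the gripper's body (76 mm by 85 mm) begins 54 mm behind the grasp point. The pads swing forward as they close: fully open they stand 13 mm farther back than shut.
Start: joints at [1.042, 0.313, 0.046, 1.304, 0, 1.431], TCP at [0.218, 0.532, 0.222] pointing down, gripper open.
Joint ranges: [-2.76, 2.76], [-0.86, 1.69], [-1.03, 1.26], [-2.2, 2.34], [-1.47, 1.5], [-3.14, 3.14]. Speed limits (rad/s): [2.57, 2.57, 3.14, 3.14, 3.14, 3.14].

INTERFACE

Orientations are given as a unit quaternion [w, x, y, z].
In Python, from workcell import env gives the robot as it stands. The module is installed in compiled form; this text tells all that it offers.
- The arm moves only by the tool carry_out, never from a script. Its argument "steps" is a list of rows, each a list of 7 numbers: the gripper command: -1 is shut, 1 is fully open, values between are in proportion, then the shift along the tool's x, y, z in m, then the turn, a rotation vector about the tool's x, y, z in rad. A call has 1 to 20 rows; each row shifts and turns the commanded pose from where the row before left it, along the tool's axes as they then stand; what a row does not reach is not made up. A row lasts 1/8 s, in which the tool goes at most 62.5 mm and 10.7 degrees, less where a joint would pass 70% of its speed; a pose out of reach is approached as far as the arm can. A call with a gripper value outside its range is refused whole. The fingers move at their own pace and stop on an object; "grip_force" is the grip in N (left out, the last holds). Time passes only in rows, so rows that do not move let the fingers close. It gives the time, the measured TCP pose, the force and the opening at its end, in the units of the state.
- env.get_state(): the state, without advancing time (a new reading comes with each control period).
- env.read_camera(name): name is "scene" or "top" or "wrist"; returns a dict with "color" (384x512x3 uint8, red, green, blue), "K" (3x3 intrinsics, pixels), "R" (3x3) and "t" (3): a world point X has camera coordinates R X + t. Camera axes: x right, y down, z forward; pixel columns grow to the right and rows downward; lengths in m; the calibration is good to about 2 mm. A picture is of the moment at which its call begins. There is no depth.
- env.hand_in(): hands the job in, once; it reports no verdict.
The state is a dict: "clock": time; "joint_pos": joint angles; "qvel": joint speeds; "tau": joint torques, N m; "tcp_pos": TCP position; "orientation": TCP orientation; "wrist_force": force on the tool from outside, world axes, zero at the start; "ft_torque": the same for the moment, N m; "finger_gap": finger opening in m.
Only numpy, scipy, OpenCV 4.12 (cv2) and the standard library are available. Lean on these libraries where they do the work, as an engineer would, in place of code of your own. Each camera call takes 0.05 s, during which the arm holds its last target. There are 200 camera calls.

TASK

The quatrefoil tracing template is hanging from the steel hook by the slot in its handle: take it by the handle, lift it up and off the hook, and lay it on the carving blank with its long side along the blank's long side, sliding it along the blank's long centre line until the hole in its underside drops over the dowel pin in the blank. Then press it flat and finish while still holding it by the handle and pressing it down on the blank with about a kilogram of push (roughly 10 N), ready to be traced round. Leave the mallet, the carved figure and the chisel where they are.

Things in the scene. Friction and masses are not known exactly. Their poses are not given: they have to be found in the camera images.
- template: Loose tracing template, 0.15-0.3 kg: four-lobed plywood plate 150 long (x), 122 wide (y), 12 thick. On its middle an upright flat handle, 36 wide along x (grip this width about 75 above the underside), 18 thick along y, top 98 above the underside, on a foot 60 x 30 up to 20 above it. Origin: centre of the plate's underside, z up. There the blind locating hole opens downward: 14.5 across, 12 deep
- hook_post: Fixed hook on a hardwood post 36 square, 175 tall. Origin: on the bench, straight below where the template hangs; z up. The post's axis is 108 from it on the +x side. From the post a steel rod 8 thick, axis 150 above the bench, runs level in the -x direction to 16 beyond the origin, then slopes up 10 to its tip, 28 beyond the origin
- hook (a point): Point on the hook rod's axis where the template hangs, 150 above the bench, axes as hook_post. At the start the slot's top edge rests on the rod here, the template's underside 65 above the bench and its x along the post's y within 3 degrees. To take it off, raise it 12 to 20 and draw it 60 or more in the post's -x direction
- blank: Fixed carving blank: pale board 190 long (x), 140 wide (y), 40 thick, between two low battens. Origin: centre of its underside, on the bench; z up. A wooden dowel pin, 12 across, top edge bevelled 1.5, stands 9 out of its top face: exactly on the long centre line (y = 0), somewhere within 10 either side of the middle along x
- slot_top (a point): Middle of the top edge of the hanging slot, 89 above the template's origin on its z axis, axes as the template's. The slot goes through the handle along y, 20 wide (x), 32 tall, from 57 to 89 above the underside
- blank_face (a point): Centre of the blank's top face, 40 above the bench; axes as blank. The pin can be seen from above until the template covers it. The template's underside rides on the pin's top, 9 above the face, until its hole is within about 1 of the pin's axis; then it can drop flat on the face
- mallet: Bystander: round carver's mallet standing on its head, 92 across, 240 tall; origin at the centre of its underside
- figure: Bystander: half-carved wooden figure on a 60 square base, 161 tall; origin at the centre of its underside
- chisel: Bystander: chisel lying on the bench, 212 long along its x, 24 thick; origin at its middle, on the bench
Things that resemble listed ones, but are neither listed nor needed, are in the scene too. What is shaped like the hook_post but blue is not meant. There is more than one size of the template; the job needs the larger.

How it is judged:
On the way, in this order (a step that is already met when the one before it is completed fails the run):
1. the template is held by the fingers, off the hook and clear of it (distance between slot_top and hook above 0.045 m and contact force between template and hook_post below 0.1 N and contact force between the fingers and template above 3 N and height (world z) of template above 0.055 m), for 0.2 s.
2. the template has dropped over the pin and lies on the blank's face (z of template in the frame of blank below 0.043 m and horizontal distance between template and blank below 0.015 m and angle between template's own z axis and vertical below 0.06 rad), for 0.2 s.
At the end, for the whole second after the job is handed in: The template is on the pin: underside within 2 mm of the blank's face, level within 0.04 rad, within 4 mm of the long centre line and 15 mm of the middle, long side along the blank's within 8 degrees; the fingers still hold it and it presses on the blank with 5 to 40 N, at rest (z of template in the frame of blank between 0.037 and 0.042 m and horizontal distance between template and blank below 0.015 m and y of template in the frame of blank between -0.004 and 0.004 m and angle between template's own z axis and vertical below 0.04 rad and angle between the x axis of template and the x axis of blank, either way round below 0.14 rad and contact force between template and blank between 5 and 40 N and contact force between the fingers and template above 3 N and linear speed of template below 0.02 m/s); the arm keeps its last pose, push and grip.
It fails at once if the mallet is moved or tipped (distance of mallet from where it was at the start of the episode above 0.025 m or angle between mallet's own z axis and vertical above 0.3 rad).
It fails at once if the figure is moved or tipped (distance of figure from where it was at the start of the episode above 0.025 m or angle between figure's own z axis and vertical above 0.3 rad).
It fails at once if the chisel is moved (distance of chisel from where it was at the start of the episode above 0.025 m).
It also fails if it takes over 54 s, if anything falls off the work surface, if the arm or the gripper's body presses on something with over 40 N, if the wrist force passes 120 N, or if a joint passes its speed limit or range.

## Working session

There is one attempt and no reset: what is moved stays moved. The work goes in short steps, Python scripts to look and compute and a tool call to move; the robot and the scene stay as the last step left them, time stands still between calls to the robot, and variables do not carry over. Pictures are saved under pics/ and viewed, about 8 in all and at most 12, crops included, and the job is handed in when it is done.

Besides the shell and the picture viewer there is one more tool, called after ">>>" in YAML: its name, and indented under it one key for each argument. carry_out: Moves the arm, as the interface text tells. Its arguments: {"type":"object","properties":{"steps":{"type":"array","items":{"type":"array","items":{"type":"number"}}},"grip_force":{"type":"number"}},"required":["steps"]}

```bash
mkdir -p pics; cat > h.py <<'E'
import numpy as np, cv2, json
from workcell import env
def shot(name, tag):
    c=env.read_camera(name); np.savez(f'pics/{tag}.npz',**{k:c[k] for k in('color','K','R','t')})
    cv2.imwrite(f'pics/{tag}.png',c['color'][:,:,::-1]); return c
def load(tag): return dict(np.load(f'pics/{tag}.npz'))
def ray(c,u,v):
    d=c['R'].T@np.linalg.solve(c['K'],np.array([u,v,1.])); o=-c['R'].T@np.ravel(c['t']); return o,d
def onz(c,u,v,z):
    o,d=ray(c,u,v); return o+d*(z-o[2])/d[2]
def proj(c,X):
    p=c['K']@(c['R']@np.asarray(X,float)+np.ravel(c['t'])); return p[:2]/p[2]
def tri(c1,p1,c2,p2):
    o1,d1=ray(c1,*p1);o2,d2=ray(c2,*p2)
    s=np.linalg.lstsq(np.array([d1,-d2]).T,o2-o1,rcond=None)[0]
    a,b=o1+s[0]*d1,o2+s[1]*d2; return (a+b)/2,np.linalg.norm(a-b)
E
python3 - <<'E'
from h import *
for n in('scene','top','wrist'):
    c=shot(n,n+'0'); print(n,-c['R'].T@np.ravel(c['t']),c['K'][0,0])
s=env.get_state(); print(s['tcp_pos'],s['orientation'],s['clock'],s['wrist_force'])
E
```

```text
scene [0.92777502 0.25662713 0.82735907] 372.9653103482259
top [ 0.45260644 -0.09494962  0.97985989] 353.0634537796791
wrist [0.14486288 0.56097868 0.37291342] 273.2118365162149
[0.21777452 0.53174001 0.22130735] [ 2.98171196e-04  8.30385071e-01  5.57189505e-01 -6.33308276e-04] 0.15 [-0.56885366 -0.17444923 -0.07664228]
```

View pics/scene0.png

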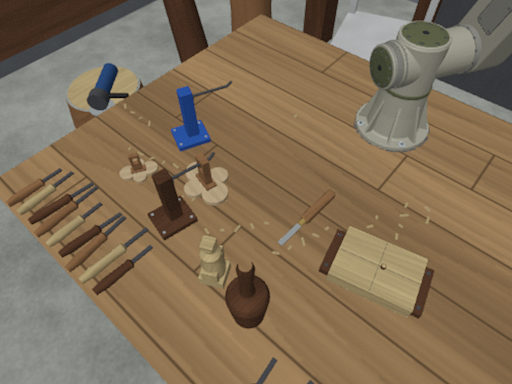

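View pics/top0.png

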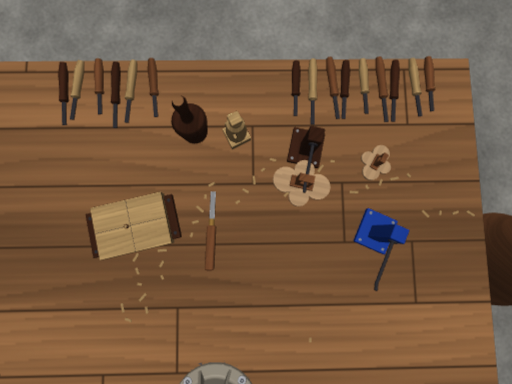

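The scene and top views show the brown post with the large template (top ≈(301,183)) and the blank at about (131,226) with its pin near (127,226). The chisel, figure (236,128) and mallet (188,122) lie between them. I'll measure on enlarged crops.

```bash
python3 - <<'E'
from h import *
t=load('top0');s=load('scene0')
a=cv2.resize(t['color'][125:215,255:345],None,fx=4.4,fy=4.4,interpolation=cv2.INTER_CUBIC)
b=cv2.resize(t['color'][180:270,80:190],None,fx=3.6,fy=4.4*0.9*1.0,interpolation=cv2.INTER_CUBIC)
b=cv2.resize(t['color'][180:270,82:182],None,fx=4,fy=4.4,interpolation=cv2.INTER_CUBIC)
im=np.hstack([a,b[:396]]); cv2.imwrite('pics/crop1.png',im[:,:,::-1]); print(im.shape)
b=cv2.resize(s['color'][140:240,140:240],None,fx=5,fy=5,interpolation=cv2.INTER_CUBIC); cv2.imwrite('pics/crop2.png',b[:,:,::-1])
hsv=cv2.cvtColor(t['color'],cv2.COLOR_RGB2HSV)
for p in [(131,215),(100,225),(285,177),(318,185),(150,300),(127,226),(302,181)]: print(p,hsv[p[1],p[0]])
for p in [(131,226),(127,226),(301,183),(188,122),(236,128),(211,230)]: print(p,onz(t,*p,0.04))
E
```

```text
(396, 796, 3)
(131, 215) [ 18 118 169]
(100, 225) [ 18 117 163]
(285, 177) [ 15 101 169]
(318, 185) [ 16 101 169]
(150, 300) [ 14 142 115]
(127, 226) [ 13 136  73]
(302, 181) [ 11 161  87]
(131, 226) [0.46879843 0.21484404 0.04      ]
(127, 226) [0.46895137 0.22530094 0.04      ]
(301, 183) [ 0.57731873 -0.23696078  0.04      ]
(188, 122) [0.74937565 0.0675955  0.04      ]
(236, 128) [ 0.73125465 -0.06337476  0.04      ]
(211, 230) [0.45523421 0.00482632 0.04      ]
```

View pics/crop1.png

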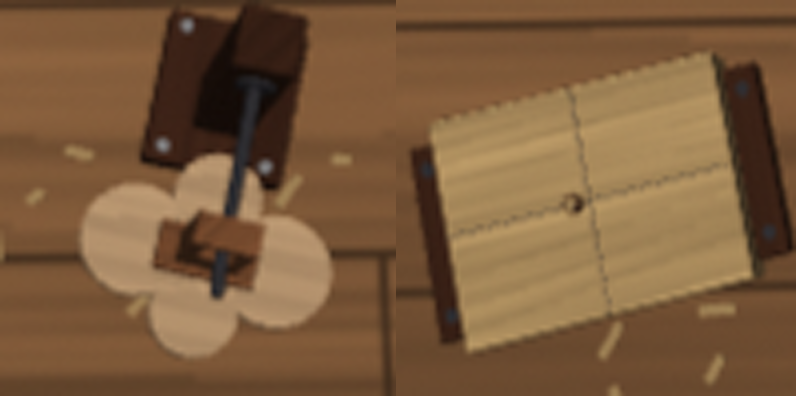

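View pics/crop2.png

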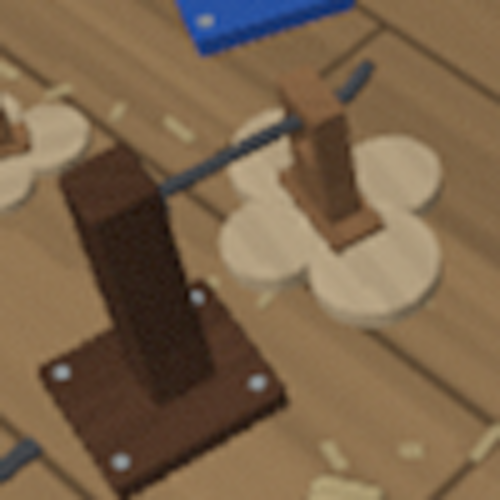

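```bash
python3 - <<'E'
from h import *
t=load('top0');s=load('scene0')
def comp(c,seed,lo,hi,roi):
    hsv=cv2.cvtColor(c['color'],cv2.COLOR_RGB2HSV); m=cv2.inRange(hsv,lo,hi)
    z=np.zeros_like(m); x0,y0,x1,y1=roi; z[y0:y1,x0:x1]=m[y0:y1,x0:x1]
    z=cv2.morphologyEx(z,cv2.MORPH_OPEN,np.ones((2,2)))
    n,l,st,_=cv2.connectedComponentsWithStats(z); keep=[i for i in range(1,n) if st[i,4]>60]
    return np.isin(l,keep)
def rect(c,m,h,name):
    v,u=np.nonzero(m); P=np.array([onz(c,a,b,h)[:2] for a,b in zip(u,v)])
    r=cv2.minAreaRect((P*1000).astype(np.float32)); print(name,m.sum(),r)
mt=comp(t,None,(12,60,140),(22,112,255),(268,155,335,212)); rect(t,mt,0.077,'template')
mb=comp(t,None,(14,80,120),(24,140,255),(85,188,172,262)); rect(t,mb,0.04,'blank')
cv2.imwrite('pics/m.png',np.uint8(mt|mb)*255)
# hand-picked (crop1): blank corners, pin
bl=lambda x,y:((x-396+.0)/4+82-.5+.125, y/4.4+180-.5+.11)
tp=lambda x,y:(x/4.4+255-.39, y/4.4+125-.39)
for p in[(434,122),(714,54),(754,275),(467,351)]: print('bc',onz(t,*bl(*p),.04))
print('pin',onz(t,*bl(573,202),.049))
for p in[(197,212),(265,218),(190,235)]: print('htop',onz(t,*tp(*p),.163))
print('rod',onz(t,*tp(258,85),.15),onz(t,*tp(218,290),.16))
sc=lambda x,y:(x/5+140-.4,y/5+140-.4)
for p in[(278,85),(312,72),(350,112),(318,122)]: print('s htop',onz(s,*sc(*p),.163))
print('s rod',onz(s,*sc(165,190),.15),onz(s,*sc(370,68),.16))
print('s pin',onz(s,382,266,.049))
E
```

```text
template 1177 ((570.69775390625, -234.54006958007812), (134.81277465820312, 109.23749542236328), 43.82657241821289)
blank 3895 ((469.0943603515625, 214.87490844726562), (142.12039184570312, 190.04348754882812), 12.57791805267334)
bc [0.51938325 0.32087568 0.04      ]
bc [0.55809249 0.13748211 0.04      ]
bc [0.42524851 0.10914956 0.04      ]
bc [0.38372327 0.29416839 0.04      ]
pin [0.47008395 0.22518208 0.049     ]
htop [ 0.58522139 -0.21530444  0.163     ]
htop [ 0.58154552 -0.2515938   0.163     ]
htop [ 0.57286576 -0.21119663  0.163     ]
rod [ 0.6573724  -0.25282955  0.15      ] [ 0.54353418 -0.22569966  0.16      ]
s htop [ 0.57951578 -0.24587242  0.163     ]
s htop [ 0.56316956 -0.23950253  0.163     ]
s htop [ 0.56915373 -0.20766294  0.163     ]
s htop [ 0.58329    -0.21469774  0.163     ]
s rod [ 0.65204498 -0.24831658  0.15      ] [ 0.54153426 -0.22229936  0.16      ]
s pin [0.47292435 0.22708233 0.049     ]
```

View pics/m.png

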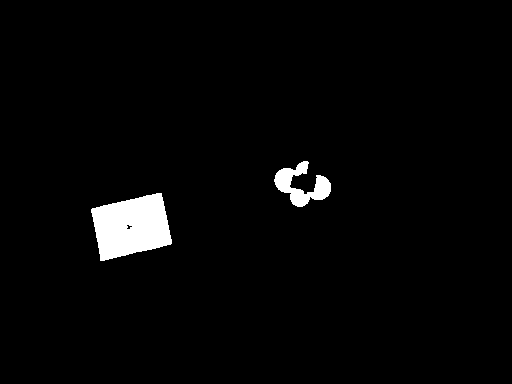

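The mask gives a clean blank rectangle centred at (0.469, 0.215), long axis at 102.6°. The handle is near (0.574, −0.23) with its x axis at about 79°. Next I'll look at the blank close up with the wrist camera.

>>> carry_out:
  steps:
    - [1, -0.0212, 0.0359, -0.009, 0, 0, 0]
    - [1, -0.0212, 0.0359, -0.009, 0, 0, 0]
    - [1, -0.0212, 0.0359, -0.009, 0, 0, 0]
    - [1, -0.0212, 0.0359, -0.009, 0, 0, 0]
    - [1, -0.0212, 0.0359, -0.009, 0, 0, 0]
    - [1, -0.0212, 0.0359, -0.009, 0, 0, 0]
    - [1, -0.0212, 0.0359, -0.009, 0, 0, 0]
    - [1, -0.0212, 0.0359, -0.009, 0, 0, 0]
    - [1, -0.0212, 0.0359, -0.009, 0, 0, 0]
    - [1, -0.0212, 0.0359, -0.009, 0, 0, 0]
    - [1, 0, 0, 0, 0, 0, 0]
    - [1, 0, 0, 0, 0, 0, 0]

```text
clock: 1.65
tcp_pos: [0.4695, 0.1999, 0.3116]
orientation: [-0.0, 0.831, 0.557, -0.0]
wrist_force: [-0.6, 0.5, -0.1]
finger_gap: 0.0856
```

```bash
cat >> h.py <<'E'
from scipy.spatial.transform import Rotation as Rn
def goal(x,y,z,ang):
    """total tool-frame shift and tool-z turn to TCP target, tool x at world angle ang deg, tool down (shift first)"""
    s=env.get_state(); q=s['orientation']; R=Rn.from_quat([q[1],q[2],q[3],q[0]])
    a=np.radians(ang); T=np.array([[np.cos(a),np.sin(a),0],[np.sin(a),-np.cos(a),0],[0,0,-1]])
    print('t',round(s['clock'],2),'tcp',s['tcp_pos'].round(4) if hasattr(s['tcp_pos'],'round') else s['tcp_pos'],'toolx',R.as_matrix()[:,0].round(3),'shift',R.inv().apply(np.array([x,y,z])-s['tcp_pos']).round(4),
     'turn',(R.inv()*Rn.from_matrix(T)).as_rotvec().round(4),'j',np.round(s['joint_pos'],2),'F',np.round(s['wrist_force'],1),'gap',round(float(s['finger_gap']),4))
E
python3 - <<'E'
from h import *
c=shot('wrist','w1'); goal(.557,-.223,.31,79)
E
```

```text
t 1.7 tcp [0.4692 0.2002 0.3116] toolx [ 0.379  0.926 -0.   ] shift [-0.3585  0.2416  0.0015] turn [-0.001   0.0002 -0.1964] j [0.25 0.18 0.09 1.48 0.   0.63] F [-0.7 -0.4  0. ] gap 0.0855
```

View pics/w1.png

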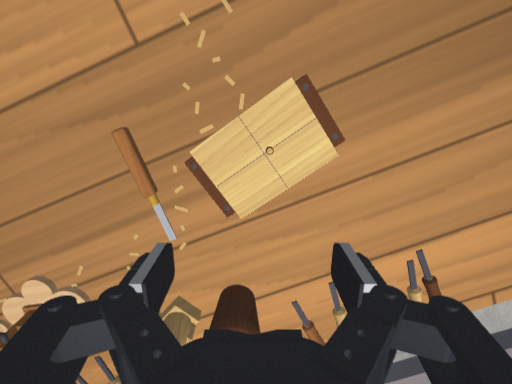

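The wrist view shows the blank clear, with the pin ring at (269,151) and the chisel well off to the left. I'll measure here and move on to the template.

```bash
python3 - <<'E'
from h import *
c=load('w1'); hsv=cv2.cvtColor(c['color'],cv2.COLOR_RGB2HSV); print(hsv[130,250],hsv[160,300],hsv[100,300-30],hsv[60,270])
m=cv2.inRange(hsv,(14,60,175),(26,150,255)); m[:70]=0;m[225:]=0;m[:,:188]=0;m[:,350:]=0
m=cv2.morphologyEx(m,cv2.MORPH_OPEN,np.ones((5,5)))
n,l,st,_=cv2.connectedComponentsWithStats(m); m=l==1+np.argmax(st[1:,4]); print(st[1:])
v,u=np.nonzero(m); P=np.array([onz(c,a,b,.04)[:2] for a,b in zip(u,v)])
r=cv2.minAreaRect((P*1000).astype(np.float32)); print(r)
g=cv2.cvtColor(c['color'],cv2.COLOR_RGB2GRAY)[140:162,258:282]
print(g[3:19,3:21])
for p in[(269.5,151)]: X=onz(c,*p,.049); print(X)
a=np.radians(r[2]+90); L=np.array([np.cos(a),np.sin(a)]); d=X[:2]-np.array(r[0])/1000; print('along',d@L,'lat',d@[-L[1],L[0]],L)
E
```

```text
[ 20 116 224] [ 22 110 237] [ 20 117 222] [ 15 138 164]
[[  191    79   159   142 11811]
 [  256   187    94    38  2017]
 [  188   199    35    26   700]]
((482.3263244628906, 230.55105590820312), (171.82142639160156, 214.44149780273438), 10.400014877319336)
[[191 192 195 195 194 193 191 191 195 200 205 206 203 202 202 203 196 164]
 [194 194 196 193 191 192 192 197 204 205 205 203 201 201 197 163 161 172]
 [194 196 194 191 192 194 200 204 206 202 201 201 202 196 165 142 174 187]
 [196 191 192 192 198 197 163 160 140 150 167 200 181 163 158 177 188 185]
 [191 191 194 198 201 175  90  86  57  77 104 152 154 173 182 187 183 182]
 [169 196 201 204 197 109  69 125 173 157  88  96 159 188 186 185 181 183]
 [156 203 205 202 169  66 128 181 169 165 160 119 150 185 183 182 183 185]
 [187 179 203 195 155  83 154 164 145 175 184 162 124 182 182 184 187 191]
 [199 167 174 199 179  83 152 173 176 186 183 161 114 182 185 188 192 194]
 [200 188 152 177 160  99 142 187 187 182 177 126 150 188 191 194 194 194]
 [201 194 143 140 173 160 131 145 164 149 136 132 181 194 194 195 196 193]
 [196 164 141 150 162 183 164 141 152 134 167 179 193 197 195 195 195 195]
 [161 173 172 174 143 171 181 174 176 177 192 196 196 194 195 194 194 193]
 [172 186 186 182 165 162 183 187 192 195 196 194 195 195 193 193 192 190]
 [185 186 184 183 181 175 164 193 195 196 195 195 193 195 193 191 188 189]
 [184 182 181 183 188 186 146 171 193 195 194 195 194 193 190 187 189 190]]
[0.46986574 0.22692347 0.049     ]
along -0.0013186138525372697 lat 0.012910728349136716 [-0.1805194   0.98357142]
```

>>> carry_out:
  steps:
    - [1, -0.0358, 0.0242, 0, 0, 0, 0]
    - [1, -0.0358, 0.0242, 0, 0, 0, 0]
    - [1, -0.0358, 0.0242, 0, 0, 0, 0]
    - [1, -0.0358, 0.0242, 0, 0, 0, 0]
    - [1, -0.0358, 0.0242, 0, 0, 0, 0]
    - [1, -0.0358, 0.0242, 0, 0, 0, 0]
    - [1, -0.0358, 0.0242, 0, 0, 0, 0]
    - [1, -0.0358, 0.0242, 0, 0, 0, 0]
    - [1, -0.0358, 0.0242, 0, 0, 0, 0]
    - [1, -0.0358, 0.0242, 0, 0, 0, 0]
    - [1, 0, 0, 0, 0, 0, -0.1]
    - [1, 0, 0, 0, 0, 0, -0.096]
    - [1, 0, 0, 0, 0, 0, 0]
    - [1, 0, 0, 0, 0, 0, 0]

```text
clock: 3.45
tcp_pos: [0.5582, -0.2222, 0.312]
orientation: [-0.0, 0.772, 0.636, 0.0]
wrist_force: [-0.2, -0.5, 0.3]
finger_gap: 0.0855
```

```bash
python3 - <<'E'
from h import *
c=shot('wrist','w2'); goal(.573,-.230,.2,79)
for X in [(.573,-.23,.163),(.573,-.23,.077)]: print(proj(c,X))
E
```

```text
t 3.5 tcp [ 0.5582 -0.2223  0.312 ] toolx [0.192 0.981 0.   ] shift [-0.0048  0.0161  0.112 ] turn [-0.0001 -0.0002 -0.0008] j [-0.51  0.36  0.34  1.54  0.   -0.32] F [-0.1 -0.9 -0.6] gap 0.0852
[248.78133317 189.68628643]
[249.53802979 171.89905139]
```

View pics/w2.png

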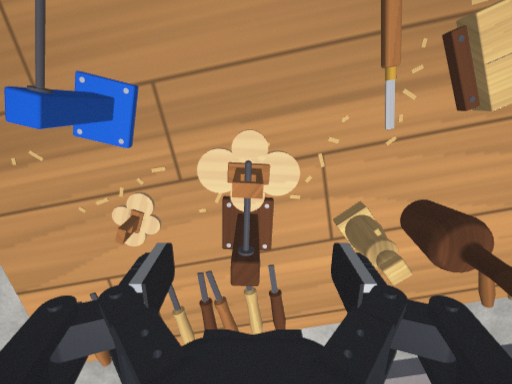

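The wrist view is over the template: side lobes at about (222,171) and (277,173), front lobe top at (249,130), and the rod running down to the post at (245,265). I'll fit the lobes, and the blank's long edges from w1.

```bash
python3 - <<'E'
from h import *
c=load('w2'); hsv=cv2.cvtColor(c['color'],cv2.COLOR_RGB2HSV)
print(hsv[171,210],hsv[173,290],hsv[145,250],hsv[110,250])
m=cv2.inRange(hsv,(10,50,190),(24,115,255)); m[:125]=0;m[212:]=0;m[:,:190]=0;m[:,305:]=0
m=cv2.morphologyEx(m,cv2.MORPH_OPEN,np.ones((3,3)))
v,u=np.nonzero(m); P=np.array([onz(c,a,b,.077)[:2] for a,b in zip(u,v)]); print(len(u),u.min(),u.max(),v.min(),v.max())
for ang in (76,78,80,82,84):
    a=np.radians(ang); X=P@[np.cos(a),np.sin(a)]; Y=P@[-np.sin(a),np.cos(a)]
    mid=(X.min()+X.max())/2; yl=Y[X>X.max()-.004].mean(); yr=Y[X<X.min()+.004].mean()
    print(ang,'w',X.max()-X.min(),'ymax',Y.max()-(yl+yr)/2,'skew',yl-yr,'centre',mid*np.array([np.cos(a),np.sin(a)])+(yl+yr)/2*np.array([-np.sin(a),np.cos(a)]),'alt',mid*np.array([np.cos(a),np.sin(a)])+(Y.max()-.061)*np.array([-np.sin(a),np.cos(a)]))
s=env.get_state(); print('tcp px',proj(c,s['tcp_pos']),proj(c,np.array(s['tcp_pos'])-[0,0,.063]))
# blank edges in w1: subpixel edge along long edges and centre groove
c=load('w1'); g=cv2.GaussianBlur(cv2.cvtColor(c['color'],cv2.COLOR_RGB2GRAY),(0,0),.8).astype(float)
C=np.array([.4690,.2149]); a=np.radians(102.6); L=np.array([np.cos(a),np.sin(a)]); N=np.array([-L[1],L[0]])
for lo,hi,name in((.06,.08,'far+N'),(-.08,-.06,'-N'),(-.009,.009,'groove')):
    pts=[]
    for t in np.arange(-.08,.081,.005):
        if name=='groove' and abs(t-.01)<.012: continue
        ws=np.arange(lo,hi,.0004); I=np.array([cv2.getRectSubPix(g.astype(np.float32),(1,1),tuple(map(float,proj(c,[*(C+t*L+w*N),.04]))))[0,0] for w in ws])
        w=ws[np.argmin(I)] if name=='groove' else ws[np.argmax(abs(np.gradient(I)))]
        pts.append((t,w))
    pts=np.array(pts); k=np.ones(len(pts),bool)
    for _ in range(4):
        f=np.polyfit(*pts[k].T,1); r=abs(np.polyval(f,pts[:,0])-pts[:,1]); k=r<max(.0008,1.5*np.median(r))
    print(name,f,k.sum(),len(k))
p=onz(c,269.7,150.4,.049)[:2]-C; print('pin L,N',p@L,p@N)
E
```

```text
[ 18  92 232] [ 19  89 236] [ 20  89 237] [ 15 140 175]
3706 197 299 130 210
76 w 0.1488509277516548 ymax 0.06069876938435925 skew -0.0004024466737265753 centre [ 0.57334454 -0.23198644] alt [ 0.57363682 -0.23205931]
78 w 0.14888172831237076 ymax 0.06015828827392411 skew -0.004067820080877915 centre [ 0.57298912 -0.23207829] alt [ 0.57381244 -0.23225329]
80 w 0.14873113942061028 ymax 0.059997115477162244 skew -0.004515297614249181 centre [ 0.57291018 -0.23224217] alt [ 0.57389783 -0.23241632]
82 w 0.14839934454574155 ymax 0.0603999372801165 skew -0.008786983321403707 centre [ 0.57326802 -0.23247091] alt [ 0.57386224 -0.23255443]
84 w 0.14828764979969278 ymax 0.06049441633323405 skew -0.012825668825158565 centre [ 0.57342843 -0.23245025] alt [ 0.57393124 -0.23250309]
tcp px [253.31885906 237.4789701 ] [253.09180844 202.29965115]
far+N [-0.00016043  0.06613333] 33 33
-N [ 0.00497445 -0.07205416] 30 33
groove [ 0.00268869 -0.00333806] 28 28
pin L,N 0.012301456528475328 -0.00288042119794841
```

Template: centre (0.5733, −0.2320), x axis at about 76.5°. Pin: (0.4699, 0.2266) in the wrist-camera frame, with the centre line at 102.75°, consistent with the groove. Descending to grasp.

>>> carry_out:
  steps:
    - [1, -0.0067, 0.0164, 0, 0, 0, 0]
    - [1, 0, 0, 0, 0, 0, 0.044]
    - [1, 0, 0, 0.04, 0, 0, 0]
    - [1, 0, 0, 0.04, 0, 0, 0]
    - [1, 0, 0, 0.04, 0, 0, 0]
    - [1, 0, 0, 0.03, 0, 0, 0]
    - [1, 0, 0, 0.022, 0, 0, 0]
    - [1, 0, 0, 0, 0, 0, 0]
    - [1, 0, 0, 0, 0, 0, 0]
  grip_force: 60

```text
clock: 4.62
tcp_pos: [0.5734, -0.2329, 0.1411]
orientation: [0.001, 0.786, 0.619, 0.0]
wrist_force: [0.7, -0.3, -0.1]
finger_gap: 0.0853
```

```bash
python3 - <<'E'
from h import *
goal(.5733,-.232,.14,76.5); shot('wrist','w3')
E
```

```text
t 4.62 tcp [ 0.5734 -0.2329  0.1411] toolx [ 0.235  0.972 -0.   ] shift [ 0.0009 -0.0004  0.0011] turn [ 0.0013  0.0003 -0.0012] j [-0.52  0.43  0.02  1.16  0.   -0.28] F [ 0.7 -0.3 -0.1] gap 0.0853
```

View pics/w3.png

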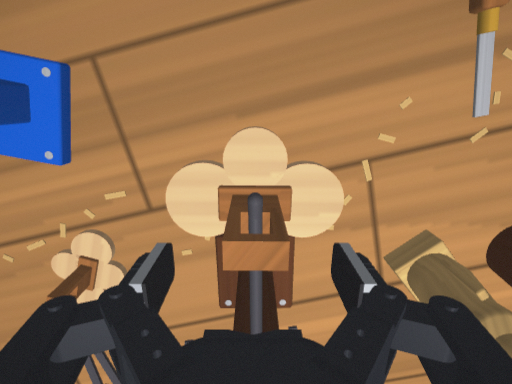

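The handle sits squarely between the open fingers, at about (255,255). Closing.

>>> carry_out:
  steps:
    - [-1, 0, 0, 0, 0, 0, 0]
    - [-1, 0, 0, 0, 0, 0, 0]
    - [-1, 0, 0, 0, 0, 0, 0]
    - [-1, 0, 0, 0, 0, 0, 0]
    - [-1, 0, 0, 0, 0, 0, 0]
    - [-1, 0, 0, 0, 0, 0, 0]
  grip_force: 80

```text
clock: 5.42
tcp_pos: [0.5732, -0.2334, 0.1409]
orientation: [0.001, 0.786, 0.619, 0.0]
wrist_force: [-0.9, -2.0, 5.4]
finger_gap: 0.0337
```

>>> carry_out:
  steps:
    - [-1, 0, 0, -0.004, 0, 0, 0]
    - [-1, 0, 0, -0.006, 0, 0, 0]
    - [-1, 0, 0, -0.006, 0, 0, 0]
    - [-1, 0, 0, 0, 0, 0, 0]
    - [-1, 0, -0.015, 0, 0, 0, 0]
    - [-1, 0, -0.02, 0, 0, 0, 0]
    - [-1, 0, -0.025, 0, 0, 0, 0]
    - [-1, 0, -0.03, 0, 0, 0, 0]
    - [-1, 0, -0.02, 0, 0, 0, 0]
    - [-1, 0, 0, -0.02, 0, 0, 0]
    - [-1, 0, 0, -0.02, 0, 0, 0]
    - [-1, 0, 0, 0, 0, 0, 0]
    - [-1, 0, 0, 0, 0, 0, 0]

```text
clock: 7.05
tcp_pos: [0.4657, -0.2069, 0.1952]
orientation: [-0.0, 0.786, 0.619, -0.0]
wrist_force: [0.7, -0.4, -3.3]
finger_gap: 0.0336
```

```bash
python3 - <<'E'
from h import *
goal(.47,.21,.2,102.75); shot('wrist','w4'); shot('scene','s4')
E
```

```text
t 7.05 tcp [ 0.4657 -0.2069  0.1952] toolx [0.235 0.972 0.   ] shift [ 0.4063 -0.0936 -0.0046] turn [-0.0006 -0.0005 -0.4593] j [-0.58  0.2  -0.17  1.2   0.   -0.34] F [ 0.7 -0.4 -3.3] gap 0.0336
```

View pics/w4.png

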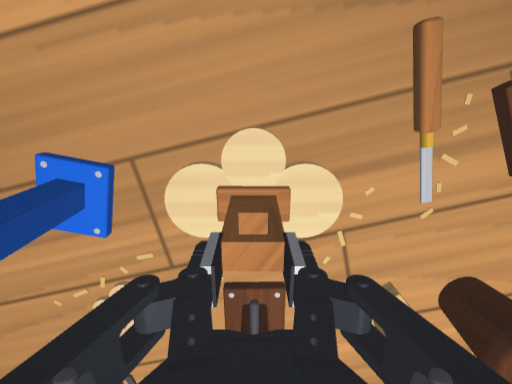

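The template is held and clear of the hook, plate visible from (165..343) columns. I'll measure its position relative to the TCP.

```bash
cat > fit.py <<'E'
from h import *
def plate(c,z,tcp,ang0):
    hsv=cv2.cvtColor(c['color'],cv2.COLOR_RGB2HSV)
    m=cv2.inRange(hsv,(10,40,195),(26,118,255)); m[:120]=0;m[242:]=0;m[:,:150]=0;m[:,358:]=0
    n,l,st,_=cv2.connectedComponentsWithStats(cv2.morphologyEx(m,cv2.MORPH_OPEN,np.ones((3,3))))
    m=np.isin(l,[i for i in range(1,n) if st[i,4]>600])
    # each side lobe + front lobe: circles via min enclosing of convex outer arcs
    v,u=np.nonzero(m); print(len(u),u.min(),u.max(),v.min(),v.max())
    P=np.array([onz(c,a,b,z)[:2] for a,b in zip(u,v)])
    a=np.radians(ang0); ex=np.array([np.cos(a),np.sin(a)]); ey=np.array([np.sin(a),-np.cos(a)])
    Q=np.c_[(P-tcp[:2])@ex,(P-tcp[:2])@ey]  # tool coordinates
    x0,x1=Q[:,0].min(),Q[:,0].max(); ymin=Q[:,1].min()
    yl=Q[Q[:,0]<x0+.003,1].mean(); yr=Q[Q[:,0]>x1-.003,1].mean()
    fx=Q[Q[:,1]<ymin+.003,0].mean()
    print('width',x1-x0,'centre x',(x0+x1)/2,'front x',fx,'y lobes',yl,yr,'y front',ymin+.061,'tilt deg',np.degrees((yr-yl)/.12))
E
python3 - <<'E'
from fit import *
plate(load('w4'),.131,np.array([.4657,-.2069]),76.4)
plate(load('w4'),.129,np.array([.4657,-.2069]),76.4)
E
```

```text
10052 165 342 128 237
width 0.1493777897665048 centre x 0.00016823152245044187 front x -0.00020260254706968542 y lobes 0.0003117344975523657 -0.00032978697019674986 y front 0.00037368311396748094 tilt deg -0.30630393807551903
10052 165 342 128 237
width 0.1507609757796104 centre x 0.00017803007565454082 front x -0.00019623778746328594 y lobes 0.0010425094458503125 0.00042556395712443006 y front 0.0005401930502349217 tilt deg -0.29456977244690813
```

Plate centre agrees with the TCP within 0.5 mm. Carrying it to above the blank, starting 10 mm short of the pin.

>>> carry_out:
  steps:
    - [-1, 0.0203, -0.0043, -0.003, 0, 0, 0]
    - [-1, 0.0413, -0.0093, 0, 0, 0, 0]
    - [-1, 0.0413, -0.0093, 0, 0, 0, 0]
    - [-1, 0.0413, -0.0093, 0, 0, 0, 0]
    - [-1, 0.0413, -0.0093, 0, 0, 0, 0]
    - [-1, 0.0413, -0.0093, 0, 0, 0, 0]
    - [-1, 0.0413, -0.0093, 0, 0, 0, 0]
    - [-1, 0.0413, -0.0093, 0, 0, 0, 0]
    - [-1, 0.0413, -0.0093, 0, 0, 0, 0]
    - [-1, 0.0413, -0.0093, 0, 0, 0, 0]
    - [-1, 0.0213, -0.0052, 0, 0, 0, 0]
    - [-1, 0, 0, 0, 0, 0, -0.1531]
    - [-1, 0, 0, 0, 0, 0, -0.1531]
    - [-1, 0, 0, 0, 0, 0, -0.1531]
    - [-1, 0, 0, 0, 0, 0, 0]
    - [-1, 0, 0, 0, 0, 0, 0]
    - [-1, 0, 0, 0, 0, 0, 0]

```text
clock: 9.28
tcp_pos: [0.4721, 0.2167, 0.1989]
orientation: [-0.0, 0.625, 0.781, -0.0]
wrist_force: [-0.0, 0.6, -2.6]
finger_gap: 0.0336
```

```bash
python3 - <<'E'
from fit import *
goal(.4721,.2168,.13,102.75); c=shot('wrist','w5'); s=env.get_state()
plate(c,s['tcp_pos'][2]-.064,s['tcp_pos'],102.75)
E
```

```text
t 9.28 tcp [0.4721 0.2167 0.1989] toolx [-0.219  0.976  0.   ] shift [0.0001 0.     0.0689] turn [-0.0002 -0.0002 -0.0013] j [ 0.28  0.21 -0.14  1.21  0.    0.05] F [-0.   0.6 -2.6] gap 0.0336
14843 165 342 120 237
width 0.14891039525617397 centre x 0.00015681291443281342 front x 0.0017827024902620095 y lobes -0.0007392832599932023 -0.00046216217694492015 y front -0.006157057776805294 tilt deg 0.13231557060634125
```

>>> carry_out:
  steps:
    - [-1, 0, 0, 0.03, 0, 0, 0]
    - [-1, 0, 0, 0.025, 0, 0, 0]
    - [-1, 0, 0, 0.013, 0, 0, 0]
    - [-1, 0, 0, 0.002, 0, 0, 0]
    - [-1, 0, 0, 0.002, 0, 0, 0]
    - [-1, 0, 0, 0, 0, 0, 0]
    - [-1, 0, 0, 0, 0, 0, 0]

```text
clock: 10.2
tcp_pos: [0.4728, 0.2167, 0.1277]
orientation: [0.0, 0.624, 0.781, 0.001]
wrist_force: [0.8, -0.4, -2.5]
finger_gap: 0.034
```

>>> carry_out:
  steps:
    - [-1, 0, 0, 0.001, 0, 0, 0]
    - [-1, 0, 0, 0.001, 0, 0, 0]
    - [-1, 0, 0, 0.001, 0, 0, 0]
    - [-1, 0, 0, 0, 0, 0, 0]
    - [-1, 0, 0, 0, 0, 0, 0]

```text
clock: 10.82
tcp_pos: [0.4729, 0.2167, 0.1249]
orientation: [0.001, 0.624, 0.781, 0.001]
wrist_force: [-0.4, 0.1, 5.8]
finger_gap: 0.0336
```

Contact on the pin top (8 N). Sliding along the centre line.

>>> carry_out:
  steps:
    - [-1, 0.001, 0, 0, 0, 0, 0]
    - [-1, 0.001, 0, 0, 0, 0, 0]
    - [-1, 0.001, 0, 0, 0, 0, 0]
    - [-1, 0.001, 0, 0, 0, 0, 0]
    - [-1, 0.001, 0, 0, 0, 0, 0]
    - [-1, 0.001, 0, 0, 0, 0, 0]
    - [-1, 0.001, 0, 0, 0, 0, 0]
    - [-1, 0, 0, 0, 0, 0, 0]

```text
clock: 11.82
tcp_pos: [0.4719, 0.2223, 0.1249]
orientation: [0.002, 0.625, 0.781, -0.0]
wrist_force: [1.1, -3.8, 5.4]
finger_gap: 0.0334
```

>>> carry_out:
  steps:
    - [-1, 0.0005, 0, 0.0003, 0, 0, 0]
    - [-1, 0.0005, 0, 0, 0, 0, 0]
    - [-1, 0.0005, 0, 0, 0, 0, 0]
    - [-1, 0.0005, 0, 0, 0, 0, 0]
    - [-1, 0.0005, 0, 0, 0, 0, 0]
    - [-1, 0.0005, 0, 0, 0, 0, 0]

```text
clock: 12.58
tcp_pos: [0.4698, 0.2266, 0.1234]
orientation: [-0.001, 0.624, 0.781, 0.0]
wrist_force: [-1.2, 0.5, -2.4]
finger_gap: 0.0336
```

>>> carry_out:
  steps:
    - [-1, 0.0005, 0, 0, 0, 0, 0]
    - [-1, 0.0005, 0, 0, 0, 0, 0]
    - [-1, 0.0005, 0, 0, 0, 0, 0]
    - [-1, 0.0005, 0, 0, 0, 0, 0]
    - [-1, 0.0005, 0, 0, 0, 0, 0]
    - [-1, 0.0005, 0, 0, 0, 0, 0]

```text
clock: 13.32
tcp_pos: [0.4695, 0.2291, 0.1237]
orientation: [0.0, 0.624, 0.781, -0.0]
wrist_force: [0.5, -1.2, -2.7]
finger_gap: 0.0334
```

The load vanished near (0.4698, 0.2266), exactly the predicted pin position, so the pin is entering. I overshot slightly, so I'll back up and lower.

>>> carry_out:
  steps:
    - [-1, -0.001, 0, 0, 0, 0, 0]
    - [-1, -0.001, 0, 0, 0, 0, 0]
    - [-1, 0, 0, 0.001, 0, 0, 0]
    - [-1, 0, 0, 0.001, 0, 0, 0]
    - [-1, 0, 0, 0, 0, 0, 0]

```text
clock: 13.95
tcp_pos: [0.4698, 0.2273, 0.1216]
orientation: [-0.0, 0.624, 0.781, -0.0]
wrist_force: [-0.5, 1.3, -2.8]
finger_gap: 0.0338
```

Free descent: 3 mm below the pin-top level with no load. Continuing down to the face (TCP ≈ 0.116).

>>> carry_out:
  steps:
    - [-1, 0, 0, 0.0015, 0, 0, 0]
    - [-1, 0, 0, 0.0015, 0, 0, 0]
    - [-1, 0, 0, 0.001, 0, 0, 0]
    - [-1, 0, 0, 0.0005, 0, 0, 0]
    - [-1, 0, 0, 0, 0, 0, 0]

```text
clock: 14.58
tcp_pos: [0.4699, 0.2273, 0.1172]
orientation: [-0.0, 0.624, 0.781, 0.0]
wrist_force: [1.2, 0.6, -2.5]
finger_gap: 0.0338
```

>>> carry_out:
  steps:
    - [-1, 0, 0, 0.0005, 0, 0, 0]
    - [-1, 0, 0, 0.0005, 0, 0, 0]
    - [-1, 0, 0, 0.0005, 0, 0, 0]
    - [-1, 0, 0, 0.0005, 0, 0, 0]
    - [-1, 0, 0, 0, 0, 0, 0]
    - [-1, 0, 0, 0, 0, 0, 0]

```text
clock: 15.32
tcp_pos: [0.4702, 0.2277, 0.1163]
orientation: [0.0, 0.624, 0.781, 0.001]
wrist_force: [-2.4, 1.2, 5.7]
finger_gap: 0.0337
```

>>> carry_out:
  steps:
    - [-1, 0, 0, 0.0005, 0, 0, 0]
    - [-1, 0, 0, 0, 0, 0, 0]
    - [-1, 0, 0, 0, 0, 0, 0]
    - [-1, 0, 0, 0, 0, 0, 0]

```text
clock: 15.82
tcp_pos: [0.4702, 0.2278, 0.1162]
orientation: [0.0, 0.624, 0.781, 0.001]
wrist_force: [-3.9, 1.8, 9.0]
finger_gap: 0.0335
```

```bash
python3 - <<'E'
from h import *
shot('wrist','w6'); goal(.47,.2273,.116,102.75)
a=load('w6')['color']; c=shot('scene','s6')['color'][200:330,290:460]
cv2.imwrite('pics/fin.png',np.vstack([a[60:300],cv2.resize(c,(512,360))])[:,:,::-1])
for _ in range(3): env.read_camera('top'); print(np.round(env.get_state()['wrist_force'],1))
E
```

```text
t 15.88 tcp [0.4702 0.2278 0.1162] toolx [-0.221  0.975  0.001] shift [-0.0004 -0.0003  0.0002] turn [ 0.0018 -0.0006  0.0003] j [ 0.3   0.27 -0.28  1.02  0.    0.07] F [-4.1  1.1  9.9] gap 0.0339
[-4.   1.4  9. ]
[-3.7  1.9  7.6]
[-3.6  1.7  9.8]
```

View pics/fin.png

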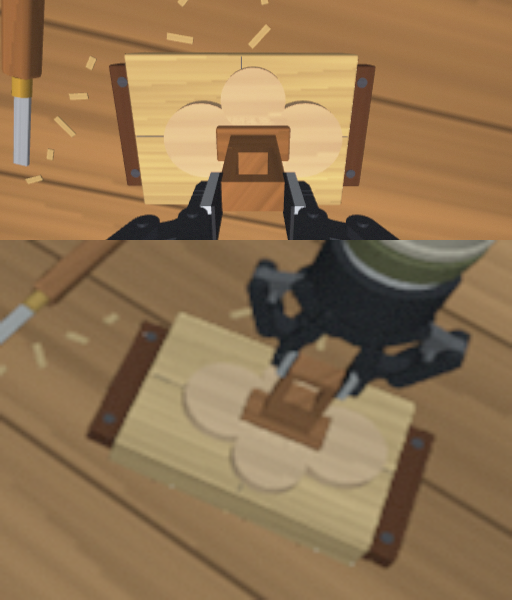

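The template lies flat on the blank, aligned with the centre groove, and still held. The vertical force reading is about 9 N, so with the weight of about 2.6 N it presses with roughly 11–12 N. Handing in.

```bash
python3 -c "
from workcell import env
print(env.hand_in()); s=env.get_state(); print(s['clock'],s['wrist_force'])"
```

```text
the job is handed in; nothing more can be done
None
the job is handed in; nothing more can be done
```

I took the larger template by its handle and lifted it off the hook. I laid it on the blank and slid it along the centre line until its hole dropped over the pin. I then pressed it flat and handed the job in at about 16 s, still holding it.

- **Drop over the pin:** the TCP went from 0.1249 m riding on the pin to 0.1162 m on the face. That is about 9 mm, the height of the pin.
- **Position:** the tool stood within 0.5 mm of the target, with the long side along the blank within about 0.2°.
- **Push:** the vertical force read 8–10 N. Adding the template's weight of about 2.6 N, it presses on the blank with roughly 10–12 N. A sideways force of about 4 N remained.
- **Grip:** the finger opening read 34 mm on the 36 mm handle.
- **Other objects:** my path kept well clear of the mallet, figure and chisel. I did not measure them again at the end.
- **Disagreements:** the pin positions measured from the scene, top and wrist cameras differed by 2–3 mm. The wrist camera's value proved right when the load fell away there. I slid about 2.5 mm past that point and backed up 2 mm before lowering.

The hand-in gives no verdict, so I don't know how it was judged.

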